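# Clamp a hydraulic cylinder in the bench cradle

### The job

Clamp the longer of the two hydraulic cylinders in the bench cradle: lift the sprung clamp bar by its black knob, turn it about a quarter turn aside, and lay the cylinder (do not drop it) in the two V supports with one square head outside each support, either way round. Then lift the bar, turn it back squarely across the middle of the tube and lower it until it rests on the tube, never letting it snap down. Leave everything else on the bench where it is.

Things in the scene. Friction and masses are not known exactly. Their poses are not given: they have to be found in the camera images.
- long_cyl_mid (a point): Longer cylinder: mid-tube point on its axis, 27 mm above the bench as it lies. x axis along the tube to the rod stub. Aluminium tube 46 mm in diameter, 124 mm between two square steel heads (54 x 54 mm, 24 mm thick); a 16 mm rod stub sticks 28 mm out of one head: 200 mm overall, 0.4 to 0.85 kg. Grasp across the tube here.
- short_cyl_mid (a point): Shorter cylinder, a bystander: same diameter and heads but only 60 mm between the heads (136 mm overall), too short for the cradle. Point and axes as on the longer one.
- cradle: Cradle on a green plate fixed to the bench; origin on the bench below cradle_seat. y along the seated tube; x across it, away from the post. Two bare metal V supports (90 degrees, 14 mm thick, 110 mm wide, arms up to 61 mm above the bench) stand centred at y = -45 and +45 mm: 76 mm free between them, 104 mm over their outer faces. Between them only the base plate, 10 mm thick.
- cradle_seat (a point): Where long_cyl_mid belongs, 50 mm above the bench, same axes as the cradle. With the cylinder seated the tube's axis is at this height, the tube's top is 73 mm and the heads' tops 77 mm above the bench.
- cradle_post (a point): On the upright axis about which the clamp bar turns: 100 mm from cradle_seat towards -x of the cradle, 52 mm above the bench, same axes. The fixed sleeve (32 mm diameter) is 50 mm high; the bar's rod slides up out of it.
- clamp_knob (a point): Grip centre of the upright round black knob on the clamp bar, 150 mm from the post's axis; 98 mm above the bench with the bar fully down. Knob 26 mm diameter, from 30 mm below to 25 mm above this point; hold it at any yaw from above, it turns within the grip. Steel bar 24 mm wide, 16 mm thick, underside 46 mm below this point. x points outward along the bar.
- clamp_lift (a joint): Height of the bar, m: 0 = fully down (underside 52 mm above the bench, caught between the V arms: cannot turn), 0.065 = top. A spring and its weight pull it down with 8 N (bottom) to 11 N (top); let go more than some 5 mm up, it snaps down. Resting on the seated tube it reads about 0.021. It clears the empty supports above 0.015 and the seated cylinder's heads above 0.030.
- clamp_swing (a joint): Turn of the bar, rad: 0 = square across the cradle, pointing to its +x (a stop); grows clockwise seen from above, so the bar swings towards the cradle's -y; 1.57 = a quarter turn, stop at 1.9. From about 1.1 on the lowered bar is clear of the supports and the seated cylinder. It turns freely and stays where left.
- wrench: Bystander: steel wrench, 180 mm long, lying on the bench; origin under its middle.
- gland: Bystander: brass ring, 68 mm diameter, 35 mm high; origin at the centre of its underside.
- oil_bottle: Bystander: blue plastic bottle, 64 mm diameter, 180 mm high; origin at the centre of its underside.
- piston: Bystander: grooved steel piston, 64 mm diameter, 52 mm high; origin at the centre of its underside.
- grease_cup: Bystander: white cup, 80 mm diameter, 70 mm high; origin at the centre of its underside.

How it is judged:
On the way, in this order (a step that is already met when the one before it is completed fails the run):
1. the clamp bar is turned aside (more than 1.0 rad) (value of joint clamp_swing above 1 rad), for 0.2 s.
2. the long cylinder lies seated in both V supports with the bar still aside (x of long_cyl_mid in the frame of cradle_seat between -0.006 and 0.006 m and y of long_cyl_mid in the frame of cradle_seat between -0.015 and 0.015 m and z of long_cyl_mid in the frame of cradle_seat between -0.005 and 0.005 m and angle between the x axis of long_cyl_mid and the y axis of cradle_seat, either way round below 0.08 rad and value of joint clamp_swing above 0.9 rad), for 0.3 s.
At the end, for the whole second after the job is handed in: Long cylinder at rest in both V supports: middle within 6 mm of cradle_seat across, 15 mm along, 5 mm in height, axis within 0.08 rad, either way round. Bar back across the tube (clamp_swing under 0.2 rad), resting on it (clamp_lift 0.016 to 0.026), still (x of long_cyl_mid in the frame of cradle_seat between -0.006 and 0.006 m and y of long_cyl_mid in the frame of cradle_seat between -0.015 and 0.015 m and z of long_cyl_mid in the frame of cradle_seat between -0.005 and 0.005 m and angle between the x axis of long_cyl_mid and the y axis of cradle_seat, either way round below 0.08 rad and value of joint clamp_swing below 0.2 rad and value of joint clamp_lift between 0.016 and 0.026 m and velocity of joint clamp_lift between -0.02 and 0.02 m/s and linear speed of long_cyl below 0.02 m/s); the robot touches nothing.
It fails at once if the clamp bar snaps down (faster than 0.4 m/s) (velocity of joint clamp_lift below -0.4 m/s).
It fails at once if the long cylinder is dropped (faster than 0.6 m/s while not held) (linear speed of long_cyl above 0.6 m/s and contact force between the fingers and long_cyl below 0.5 N).
It fails at once if another loose thing on the bench is moved more than 40 mm (distance of any of short_cyl_mid, wrench, gland, oil_bottle, piston, grease_cup from where it was at the start of the episode above 0.04 m).
It also fails if it takes over 72 s, if anything falls off the work surface, if the arm or the gripper's body presses on something with over 40 N, if the wrist force passes 120 N, or if a joint passes its speed limit or range.

### The arm

A 6-joint arm with a two-finger parallel gripper is mounted at the origin on the work surface. World frame = base frame: x ahead of the robot, y to its left, z up, the work surface at z = 0. Lengths are in m, angles in rad, forces in N, time in s.
With the tool pointing down it reaches from about 0.35 to 0.775 m from the base axis. Payload 7.3 kg.
Tool frame: the origin (TCP) lies at the very end of the fingers, on their centre line; the grasp point (between the pads) lies 19 mm behind it (robot.pinch_z is the distance from the TCP to the grasp point, in m); z points along the fingers, y is the line along which they close (so a half turn about z gives the same grasp; the last joint's range is limited). The gripper opens to 92 mm and grips with 3 to 60 N. Pads are 19 mm wide; open, the fingers measure 130 mm over their backs; the gripper's body (75 mm by 190 mm) begins 47 mm behind the grasp point.
Start: joints at [-1.46, 0.342, 1.524, -0, 1.275, -0.146], TCP at [0.133, -0.508, 0.227] pointing down, gripper open.
Joint ranges: [-2.53, 2.53], [-0.77, 2.02], [0.04, 2.7], [-1, 4.14], [0.28, 2.66], [-3.11, 3.11]. Speed limits (rad/s): [2.57, 2.57, 3.14, 3.14, 3.14, 3.14].

### API

Orientations are given as [roll, pitch, yaw] about the fixed x, y, z axes, in that order (R = Rz(yaw) Ry(pitch) Rx(roll)).
In Python, from cell import robot gives the robot as it stands.
- The arm moves only by the tool move_arm, never from a script. Its argument "motion" is a list of rows, each a list of 6 numbers: the shift along the tool's x, y, z in units of 0.1 m (1.0 is 0.1 m), then the turn, a rotation vector about the tool's x, y, z in units of pi rad (1.0 is pi rad). In form: [[dx, dy, dz, rx, ry, rz], ...]. A call has 1 to 12 rows; each row is the pose to reach, as a shift and turn from the pose commanded when the call began, along the tool's axes at that moment, turning the shorter way round; what a row does not reach only later rows make up. A row lasts 1/8 s, in which the tool goes at most 62.5 mm and 10.7 degrees, less where a joint would pass 70% of its speed; a pose out of reach is approached as far as the arm can. A call with a number of a shift or a turn outside -1 to 1 is refused whole. A call with a gripper value outside its range is refused whole. "fingers" is the opening, from -1 (shut) to 1 (fully open), set as the call begins (left out, the last holds). The fingers move at their own pace and stop on an object; "newtons" is the grip in N (left out, the last holds). Time passes only in rows, so rows that repeat a pose let the fingers close. It gives the time, the measured TCP pose, the force, the opening and the grip force at its end, in the units of the state.
- robot.observe(): the state, without advancing time (a new reading comes with each control period).
- robot.read_camera(name): name is "scene" or "top"; returns a dict with "image" (384x512x3 uint8, red, green, blue), "range_z" (384x512 float32, m along the optical axis (not along the pixel's ray), 0 where there is no reading), "vfov" (degrees; the focal length in pixels is half the picture's height over the tangent of half this angle, whatever the lens; pixels are square), "cx", "cy" (the principal point, pixels), "k1" (the pictures are not rectified: a ray, as slopes to the right and down, at radius r is drawn at 1 + k1 r^2 times it, then the intrinsics apply), "extrinsics" (4x4, takes a point from camera to world coordinates). Camera axes: x right, y up, looking along -z (the intrinsics and any distortion apply to the point x, -y, -z); pixel columns grow to the right and rows downward; lengths in m; the calibration is good to about 2 mm. A picture is of the moment at which its call begins.
- robot.hand_in(): hands the job in; it is judged then, once.
The state is a dict: "time": time; "qpos": joint angles; "qvel": joint speeds; "joint_efforts": joint torques, N m; "tool_pos": TCP position; "tool_rot": TCP orientation; "contact_force": force on the tool from outside, world axes, zero at the start; "torque": the same for the moment, N m; "opening": finger opening in m; "grip_force": force on a finger pad.
Only numpy, scipy, OpenCV 4.12 (cv2) and the standard library are available. Lean on these libraries where they do the work, as an engineer would, in place of code of your own. Each camera call takes 0.05 s, during which the arm holds its last target. There are 200 camera calls.

## Working session

There is one attempt and no reset: what is moved stays moved. The work goes in short steps, Python scripts to look and compute and a tool call to move; the robot and the scene stay as the last step left them, time stands still between calls to the robot, and variables do not carry over. Pictures are saved under pics/ and viewed, at most 10 in all, crops included, and the job is handed in when it is done.

Besides the shell and the picture viewer there is one more tool, called as name(argument=value, ...) on one line, values as JSON. move_arm: Moves the arm, as the interface text tells. Shifts and turns lie within -1 to 1; 1 stands for 0.1 m of shift or pi rad of turn. Its arguments: {"type":"object","properties":{"motion":{"type":"array"},"fingers":{"type":"number"},"newtons":{"type":"number"}},"required":["motion"]}

```bash
mkdir -p pics; cat > h.py <<'E'
import numpy as np, cv2
from cell import robot
def cam(name):
    c=robot.read_camera(name); return c
def K(c):
    h=c["image"].shape[0]; f=h/2/np.tan(np.radians(c["vfov"])/2); return f
def rays(c,uv):
    f=K(c); uv=np.atleast_2d(np.asarray(uv,float))
    d=(uv-[c["cx"],c["cy"]])/f
    s=d.copy()
    for _ in range(20): s=d/(1+c["k1"]*(s**2).sum(1,keepdims=True))
    return s
def plane(c,uv,z):
    s=rays(c,uv); E=c["extrinsics"]
    D=np.c_[s[:,0],-s[:,1],-np.ones(len(s))]@E[:3,:3].T
    o=E[:3,3]; t=(z-o[2])/D[:,2]; return o+D*t[:,None]
def cloud(c):
    h,w=c["range_z"].shape; v,u=np.mgrid[:h,:w]
    s=rays(c,np.c_[u.ravel(),v.ravel()]); z=c["range_z"].ravel()[:,None]
    P=np.c_[s[:,:1]*z,-s[:,1:]*z,-z]@c["extrinsics"][:3,:3].T+c["extrinsics"][:3,3]
    P[z[:,0]==0]=np.nan
    return P.reshape(h,w,3)
def save(c,n): cv2.imwrite(f"pics/{n}.png",cv2.cvtColor(c["image"],cv2.COLOR_RGB2BGR))
E
python3 - <<'E'
from h import *
o=robot.observe(); print({k:np.round(v,3) for k,v in o.items()}, robot.pinch_z)
for n in("top","scene"):
    c=cam(n); save(c,n+"0"); print(n,c["vfov"],c["cx"],c["cy"],c["k1"],np.round(c["extrinsics"],3).tolist())
    np.savez(n+"0.npz",**c)
E
```

```text
{'time': np.float64(0.0), 'qpos': array([-1.46 ,  0.343,  1.525, -0.   ,  1.275, -0.146]), 'qvel': array([-0.001,  0.001, -0.   , -0.001, -0.   ,  0.   ]), 'joint_efforts': array([-1.0000e-03, -4.3124e+01, -2.4422e+01,  7.2000e-02,  5.6000e-02,
       -0.0000e+00]), 'tool_pos': array([ 0.133, -0.507,  0.226]), 'tool_rot': array([-3.14 , -0.   ,  0.257]), 'contact_force': array([0.387, 0.289, 0.185]), 'torque': array([-0.005, -0.01 ,  0.036]), 'grip_force': np.float64(0.0), 'opening': np.float64(0.092)} 0.0188
top 52.54759750073852 258.54222697509766 194.52567426391863 -0.015405253596030382 [[-0.021, 0.998, -0.056, 0.504], [-1.0, -0.022, -0.015, -0.079], [-0.016, 0.055, 0.998, 0.988], [0.0, 0.0, 0.0, 1.0]]
scene 50.86574801970846 249.5020466758573 188.73873103798223 0.017001625433655812 [[0.752, -0.533, 0.387, 0.958], [0.659, 0.621, -0.425, -0.481], [-0.013, 0.575, 0.818, 0.901], [0.0, 0.0, 0.0, 1.0]]
```

View pics/top0.png

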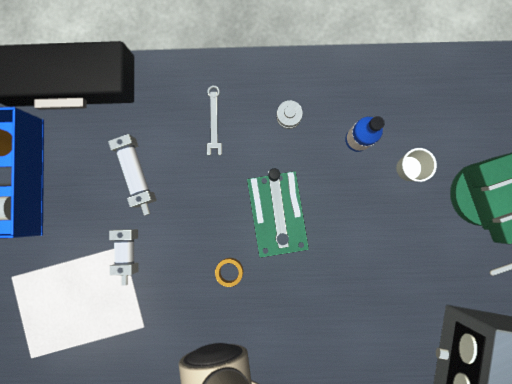

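View pics/scene0.png

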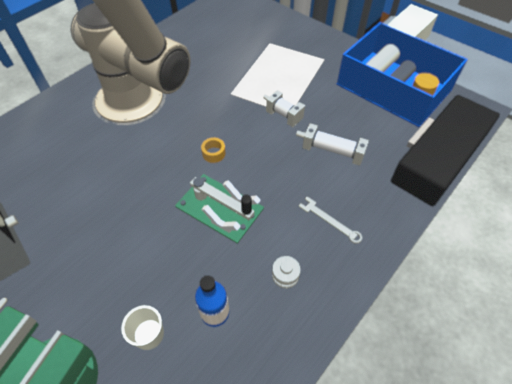

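The top view shows the long cylinder at (130,175) with its stub at (145,208), the cradle at (278,213) with its post at (283,240) and knob at (274,175), the gland at (229,272), and the short cylinder at (122,255). The scene view agrees.

```bash
cat > meas.py <<'E'
from h import *
c=dict(np.load("top0.npz")); s=dict(np.load("scene0.npz"))
for nm,c in(("top",c),("scene",s)):
    P=cloud(c); im=c["image"]; hsv=cv2.cvtColor(im,cv2.COLOR_RGB2HSV)
    X,Y,Z=P[...,0],P[...,1],P[...,2]
    box=(lambda a,b,d,e:(X>a)&(X<b)&(Y>d)&(Y<e))
    bench=box(.3,.7,-.4,.1)&(Z<.006); print(nm,"bench z",np.nanmedian(Z[bench]))
    g=(hsv[...,0]>60)&(hsv[...,0]<90)&(hsv[...,1]>90)&box(.3,.65,-.3,.05)&(Z<.03)
    uv=np.argwhere(g)[:,::-1]; Q=plane(c,uv,.010)[:,:2].astype(np.float32)
    r=cv2.minAreaRect(Q); print("plate rect",np.round(r[0],4),np.round(r[1],4),r[2])
    k=box(.3,.7,-.25,0)&(Z>.11)
    print("knob top",np.round(np.nanmean(P[k],0),4),k.sum(),np.nanmax(Z[k]))
    q=box(.3,.7,-.25,0)&(Z>.092)&(Z<.11); print("post/other",np.round(np.nanmedian(P[q],0),4),q.sum())
    b=box(.3,.7,-.25,0)&(Z>.063)&(Z<.075)
    if b.sum()>20: print("bar rect",cv2.minAreaRect(P[b][:,:2].astype(np.float32)),np.nanmedian(Z[b]))
    for lab,bx in(("long",(.44,.68,.14,.33)),("short",(.28,.44,.18,.33))):
        m=box(*bx)&(Z>.012)&(hsv[...,1]<90)
        n,L,st,ce=cv2.connectedComponentsWithStats(m.astype(np.uint8)); 
        i=1+np.argmax(st[1:,4]); m=L==i
        r=cv2.minAreaRect(P[m][:,:2].astype(np.float32)); print(lab,np.round(r[0],4),np.round(r[1],4),r[2],"zmax",np.nanpercentile(Z[m],95),m.sum())
        t=m&(Z>.040); pp=P[t]; r=cv2.minAreaRect(pp[:,:2].astype(np.float32)); print("  top part",np.round(r[0],4),np.round(r[1],4),r[2])
        h=m&(Z>.0505); print("  heads", [np.round(np.median(P[h][lab_==j],0),4) for lab_ in [cv2.kmeans(P[h][:,:2].astype(np.float32),2,None,(3,20,1e-5),5,0)[1].ravel()] for j in(0,1)],h.sum())
E
python3 meas.py
```

```text
top bench z 0.0003338740900507009
plate rect [ 0.509  -0.1104] [0.1991 0.1236] 7.9332475662231445
knob top [ 0.5982 -0.1019  0.1229] 107 0.12660211960730916
post/other [ 0.5883 -0.1011  0.0989] 8
bar rect ((0.5172942876815796, -0.10364098101854324), (0.17511603236198425, 0.09199782460927963), 30.736408233642578) 0.06846685776774275
long [0.601  0.2413] [0.182 0.054] 18.64725112915039 zmax 0.05566643220521891 1300
  top part [0.6142 0.246 ] [0.1541 0.0535] 18.647249221801758
  heads [array([0.556 , 0.2293, 0.0544]), array([0.6424, 0.2542, 0.0518])] 407
short [0.3909 0.2709] [0.0969 0.0555] 1.0381628274917603 zmax 0.05650492977601472 735
  top part [0.4011 0.2703] [0.0554 0.0759] 88.869873046875
  heads [array([0.4221, 0.2716, 0.0516]), array([0.3841, 0.2706, 0.0545])] 309
scene bench z 0.0007736390221111389
plate rect [ 0.5124 -0.1121] [0.1997 0.125 ] 7.813156604766846
knob top [ 0.6029 -0.1046  0.1212] 110 0.1279758996430026
post/other [ 0.61   -0.1102  0.1004] 43
bar rect ((0.5249091386795044, -0.10107308626174927), (0.073166623711586, 0.18368053436279297), 86.96094512939453) 0.06863396338504002
long [0.6009 0.2355] [0.1728 0.0579] 13.597855567932129 zmax 0.05552137475393548 932
  top part [0.6131 0.2387] [0.1476 0.0574] 13.597855567932129
  heads [array([0.6369, 0.2494, 0.0515]), array([0.5588, 0.2267, 0.0546])] 236
short [0.3925 0.2698] [0.0569 0.0941] 87.70073699951172 zmax 0.05634595468077508 401
  top part [0.4061 0.2693] [0.056 0.067] 88.0012435913086
  heads [array([0.3861, 0.2691, 0.0544]), array([0.4242, 0.2684, 0.0514])] 132
```

```bash
cat > meas2.py <<'E'
from h import *
a=np.radians(7.9); R=np.array([[np.cos(a),-np.sin(a)],[np.sin(a),np.cos(a)]]); S=np.array([.551,-.110])
for nm in("top","scene"):
    c=dict(np.load(nm+"0.npz")); P=cloud(c); hsv=cv2.cvtColor(c["image"],cv2.COLOR_RGB2HSV)
    q=(P[...,:2]-S)@R; Z=P[...,2]
    for sg in(-1,1):
        m=(abs(q[...,0])<.08)&(abs(q[...,1]*sg-.045)<.022)&(Z>.02)&(Z<.07)&(hsv[...,1]<80)
        d=q[m]; print(nm,sg,m.sum(),"x",np.round(np.percentile(d[:,0],[1,50,99]),4),"y",np.round(np.percentile(d[:,1],[2,50,98]),4), "zmax",Z[m].max(),"slope",np.polyfit(d[:,0],d[:,1],1)[0])
    kn=(hsv[...,2]<60)&(np.hypot(q[...,0]-.05,q[...,1])<.04)&(Z>.115); k=cv2.convexHull(np.argwhere(kn)[:,::-1].astype(np.int32)).reshape(-1,2)
    print("knob circle on 0.123",cv2.minEnclosingCircle(plane(c,k,.123)[:,:2].astype(np.float32)))
    # long cylinder: bright, low-saturation blob
    X,Y=P[...,0],P[...,1]
    m=(X>.44)&(X<.75)&(Y>.15)&(Y<.33)&(Z>.008)&(hsv[...,1]<90)
    n,L,st,ce=cv2.connectedComponentsWithStats(m.astype(np.uint8)); m=L==1+np.argmax(st[1:,4])
    D=P[m]; r=cv2.minAreaRect(D[:,:2].astype(np.float32)); print("long rect",np.round(r[0],4),np.round(r[1],4),r[2])
    t=D[D[:,2]>.042]; u,s_,v=np.linalg.svd(t[:,:2]-t[:,:2].mean(0)); ax=v[0]*np.sign(v[0][0]); p=D[:,:2]@ax; n_=np.array([-ax[1],ax[0]]); w=t[:,:2]@n_
    print(" yaw",np.degrees(np.arctan2(ax[1],ax[0])),"along",np.round(np.percentile(p,[0,.5,99.5,100]),4),"lateral",np.round(np.percentile(w,[1,50,99]),4))
    al=t[:,:2]@ax; hist=[(round(b,3),round(float(np.median(t[(al>=b)&(al<b+.01),2])),3),round(float(np.ptp(w[(al>=b)&(al<b+.01)])),3)) for b in np.arange(al.min(),al.max(),.01) if ((al>=b)&(al<b+.01)).sum()>3]
    print(hist)
E
python3 meas2.py
```

```text
top -1 275 x [-0.0547 -0.0009  0.0514] y [-0.0466 -0.0394 -0.0328] zmax 0.06431572509644135 slope 0.0005871682159747331
top 1 260 x [-0.0549 -0.0004  0.0512] y [0.0433 0.05   0.0568] zmax 0.06473705903925431 slope -0.0001446542481424249
knob circle on 0.123 ((0.5971424579620361, -0.1018732339143753), 0.012132902629673481)
long rect [0.6099 0.2442] [0.2007 0.0546] 18.479206085205078
 yaw 18.41619943533325 along [0.5555 0.5579 0.7547 0.7561] lateral [0.0126 0.0376 0.0651]
[(np.float64(0.583), 0.055, 0.053), (np.float64(0.593), 0.055, 0.053), (np.float64(0.603), 0.053, 0.053), (np.float64(0.613), 0.048, 0.036), (np.float64(0.623), 0.049, 0.034), (np.float64(0.633), 0.048, 0.035), (np.float64(0.643), 0.049, 0.035), (np.float64(0.653), 0.048, 0.037), (np.float64(0.663), 0.049, 0.036), (np.float64(0.673), 0.048, 0.034), (np.float64(0.683), 0.049, 0.036), (np.float64(0.693), 0.048, 0.037), (np.float64(0.703), 0.049, 0.034), (np.float64(0.713), 0.048, 0.037), (np.float64(0.723), 0.049, 0.053), (np.float64(0.733), 0.055, 0.054), (np.float64(0.743), 0.055, 0.055), (np.float64(0.753), 0.054, 0.
[... 412 characters left out ...]
6558 along [0.5575 0.5605 0.7562 0.7567] lateral [0.014  0.0359 0.0668]
[(np.float64(0.585), 0.055, 0.058), (np.float64(0.595), 0.055, 0.054), (np.float64(0.605), 0.052, 0.055), (np.float64(0.615), 0.048, 0.033), (np.float64(0.625), 0.048, 0.035), (np.float64(0.635), 0.048, 0.033), (np.float64(0.645), 0.049, 0.035), (np.float64(0.655), 0.048, 0.035), (np.float64(0.665), 0.048, 0.036), (np.float64(0.675), 0.049, 0.034), (np.float64(0.685), 0.049, 0.032), (np.float64(0.695), 0.048, 0.037), (np.float64(0.705), 0.049, 0.032), (np.float64(0.715), 0.048, 0.037), (np.float64(0.725), 0.05, 0.05), (np.float64(0.735), 0.055, 0.055), (np.float64(0.745), 0.055, 0.055), (np.float64(0.755), 0.054, 0.045)]
```

```bash
python3 - <<'E'
from h import *
for nm in("top","scene"):
    c=dict(np.load(nm+"0.npz")); P=cloud(c); X,Y,Z=P[...,0],P[...,1],P[...,2]
    m=(np.hypot(X-.4505,Y+.119)<.02); print(nm,"post zmax/med",np.nanpercentile(Z[m],[50,90,100]))
    m=(np.hypot(X-.4505,Y+.119)<.03)&(Z>.074); print(" post top",np.round(np.median(P[m],0),4),m.sum())
    m=(X>.6)&(X<.9)&(Y>.15)&(Y<.5)&(Z>.06); print(" black box xmin",np.nanpercentile(X[m],[0,1,5]),"z",np.nanpercentile(Z[m],[50,99]), "ymin",np.nanpercentile(Y[m],[0,1]))
    m=(X>.4)&(X<.8)&(Y>-.5)&(Y<-.2)&(Z>.1); print(" bottle",np.nanmedian(P[m],0))
E
```

```text
top post zmax/med [0.07149622 0.07572502 0.07807464]
 post top [ 0.4517 -0.1183  0.0752] 69
 black box xmin [0.60001209 0.60805125 0.64105477] z [0.09020873 0.12114623] ymin [0.24812809 0.25094168]
 bottle [ 0.68754562 -0.31061753  0.12853515]
scene post zmax/med [0.06106152 0.07524141 0.07819299]
 post top [ 0.4522 -0.12    0.0752] 57
 black box xmin [0.60002463 0.60716782 0.63572069] z [0.09032249 0.12051693] ymin [0.24730096 0.24905081]
 bottle [ 0.70610573 -0.32594062  0.12874645]
```

move_arm(motion=[[0.3, -0.15, 0, 0, 0, 0], [0.7, -0.33, 0, 0, 0, 0], [1, -0.48, 0, 0, 0, 0]], fingers=1, newtons=40)

```text
time: 0.48
tool_pos: [0.2188, -0.4347, 0.2264]
tool_rot: [-3.141, -0.0, 0.257]
contact_force: [0.2, -0.5, 0.6]
opening: 0.0916
grip_force: 0.0
```

move_arm(motion=[[0.4, -0.2, 0, 0, 0, 0], [0.8, -0.4, 0, 0, 0, 0], [1, -0.49, 0, 0, 0, 0]])

```text
time: 0.85
tool_pos: [0.3033, -0.3614, 0.2265]
tool_rot: [-3.141, -0.0, 0.259]
contact_force: [0.2, -0.3, -0.8]
opening: 0.0916
grip_force: 0.0
```

move_arm(motion=[[0.4, -0.2, 0, 0, 0, 0], [0.8, -0.4, 0, 0, 0, 0], [1, -0.49, 0, 0, 0, 0]])

```text
time: 1.23
tool_pos: [0.3876, -0.2887, 0.2264]
tool_rot: [-3.141, 0.0, 0.259]
contact_force: [0.1, 0.9, 0.6]
opening: 0.0919
grip_force: 0.0
```

move_arm(motion=[[0.4, -0.2, 0, 0, 0, 0], [0.8, -0.4, 0, 0, 0, 0], [1, -0.49, 0, 0, 0, 0]])

```text
time: 1.6
tool_pos: [0.4718, -0.2159, 0.2263]
tool_rot: [-3.141, 0.0, 0.259]
contact_force: [-1.0, -0.5, 0.7]
opening: 0.0915
grip_force: 0.0
```

move_arm(motion=[[0.4, -0.2, 0, 0, 0, 0], [0.8, -0.4, 0, 0, 0, 0], [1, -0.49, 0, 0, 0, 0], [1, -0.49, 0, 0, 0, 0]])

```text
time: 2.1
tool_pos: [0.5553, -0.1441, 0.2261]
tool_rot: [-3.141, 0.001, 0.259]
contact_force: [-0.2, -1.5, 0.0]
opening: 0.0915
grip_force: 0.0
```

move_arm(motion=[[0.3, -0.15, 0, 0, 0, 0], [0.54, -0.28, 0.2, 0, 0, 0], [0.54, -0.28, 0.6, 0, 0, 0], [0.54, -0.28, 0.9, 0, 0, 0], [0.54, -0.28, 0.9, 0, 0, 0]])

```text
time: 2.72
tool_pos: [0.5978, -0.1048, 0.1345]
tool_rot: [-3.139, 0.005, 0.256]
contact_force: [-0.1, 0.2, 0.5]
opening: 0.092
grip_force: 0.0
```

```bash
python3 - <<'E'
from h import *
c=cam("scene"); im=c["image"][120:270,150:350]; cv2.imwrite("pics/s1.png",cv2.resize(cv2.cvtColor(im,cv2.COLOR_RGB2BGR),None,fx=3,fy=3))
E
```

```text
(no output)
```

View pics/s1.png

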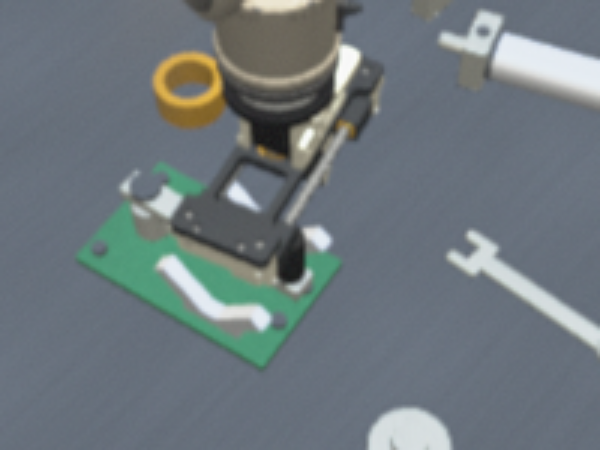

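The knob sits at about (292,255) in the crop, with the near finger's plate at (225,235). I'll check where the TCP projects before going lower.

```bash
cat >> h.py <<'E'
def proj(c,p):
    E=c["extrinsics"]; q=(np.atleast_2d(p)-E[:3,3])@E[:3,:3]; s=np.c_[q[:,0]/-q[:,2],-q[:,1]/-q[:,2]]
    return s*(1+c["k1"]*(s**2).sum(1,keepdims=True))*K(c)+[c["cx"],c["cy"]]
E
python3 - <<'E'
from h import *
c=dict(np.load("scene0.npz")); t=robot.observe()["tool_pos"]
d=np.array([np.sin(.257),-np.cos(.257),0])*.046
print((proj(c,[t,t+d,t-d,[.6,-.1037,.123],[.6,-.1037,.07]])-[150,120])*3, robot.observe()["qpos"])
E
```

```text
[[283.29462814 225.96171114]
 [255.32744061 271.97454459]
 [309.87534962 182.22962307]
 [285.61474551 235.24631393]
 [287.05122537 271.65880424]] [-2.99195725e-01  5.72918591e-01  1.40716080e+00 -4.69720759e-04
  1.16345903e+00  1.01616312e+00]
```

The projection fits: the pads straddle the knob. I'll lower the arm and grip.

move_arm(motion=[[0.02, 0, 0.2, 0, 0, 0], [0.02, 0, 0.4, 0, 0, 0], [0.02, 0, 0.54, 0, 0, 0], [0.02, 0, 0.54, 0, 0, 0]])

```text
time: 3.28
tool_pos: [0.6019, -0.1039, 0.0828]
tool_rot: [-3.142, 0.0, 0.256]
contact_force: [-0.3, 0.9, 0.7]
opening: 0.0918
grip_force: 0.0
```

move_arm(motion=[[0, 0, 0, 0, 0, 0], [0, 0, 0, 0, 0, 0], [0, 0, 0, 0, 0, 0], [0, 0, 0, 0, 0, 0], [0, 0, 0, 0, 0, 0], [0, 0, 0, 0, 0, 0]], fingers=-1, newtons=40)

```text
time: 4.03
tool_pos: [0.602, -0.1035, 0.0827]
tool_rot: [3.142, 0.0, 0.257]
contact_force: [0.5, 0.4, 0.5]
opening: 0.0365
grip_force: 0.0
```

move_arm(motion=[[0, 0, 0, 0, 0, 0], [0, 0, 0, 0, 0, 0], [0, 0, 0, 0, 0, 0]])

```text
time: 4.4
tool_pos: [0.602, -0.1035, 0.0827]
tool_rot: [-3.142, 0.0, 0.257]
contact_force: [-0.1, 0.2, 0.8]
opening: 0.0253
grip_force: 40.0
```

```bash
python3 - <<'E'
from h import *
o=robot.observe(); print({k:np.round(o[k],4) for k in("tool_pos","contact_force","torque","opening","grip_force")})
E
```

```text
{'tool_pos': array([ 0.602 , -0.1035,  0.0827]), 'contact_force': array([-0.1495,  0.1848,  0.7775]), 'torque': array([0.0017, 0.0735, 0.0025]), 'opening': np.float64(0.0253), 'grip_force': np.float64(39.9999)}
```

move_arm(motion=[[0, 0, -0.04, 0, 0, 0], [0, 0, -0.1, 0, 0, 0], [0, 0, -0.17, 0, 0, 0], [0, 0, -0.24, 0, 0, 0], [0, 0, -0.31, 0, 0, 0], [0, 0, -0.35, 0, 0, 0], [0, 0, -0.35, 0, 0, 0]])

```text
time: 5.28
tool_pos: [0.6015, -0.1034, 0.1181]
tool_rot: [-3.141, 0.001, 0.257]
contact_force: [-4.8, 0.2, -8.7]
opening: 0.0254
grip_force: 40.0
```

```bash
python3 - <<'E'
from h import *
o=robot.observe(); print({k:np.round(o[k],4) for k in("tool_pos","contact_force","torque","opening","grip_force")})
c=cam("scene"); im=c["image"][120:270,150:350]; cv2.imwrite("pics/s2.png",cv2.resize(cv2.cvtColor(im,cv2.COLOR_RGB2BGR),None,fx=3,fy=3))
# swing arc in tool frame: knob k about post p, clockwise
p=np.array([.4515,-.119]); t=o["tool_pos"][:2]; y=o["tool_rot"][2]
T=np.array([[np.cos(y),np.sin(y)],[np.sin(y),-np.cos(y)]]); r=t-p; print("radius",np.hypot(*r),"yaw",np.degrees(np.arctan2(r[1],r[0])))
r=r*.15/np.hypot(*r); st=r
for g in range(5,91,5):
    a=np.radians(-g); R=np.array([[np.cos(a),-np.sin(a)],[np.sin(a),np.cos(a)]]); print(g,np.round(T@(R@r-r)*10,3))
E
```

```text
{'tool_pos': array([ 0.6015, -0.1034,  0.1181]), 'contact_force': array([-4.7897,  0.2024, -8.6653]), 'torque': array([-0.0734,  0.3986,  0.0419]), 'opening': np.float64(0.0254), 'grip_force': np.float64(39.9984)}
radius 0.15078788933294576 yaw 5.927042202944359
5 [-0.026  0.128]
10 [-0.062  0.254]
15 [-0.11   0.376]
20 [-0.168  0.493]
25 [-0.236  0.605]
30 [-0.313  0.711]
35 [-0.4    0.809]
40 [-0.494  0.899]
45 [-0.596  0.981]
50 [-0.705  1.054]
55 [-0.82   1.117]
60 [-0.94   1.169]
65 [-1.064  1.211]
70 [-1.191  1.242]
75 [-1.32   1.262]
80 [-1.451  1.271]
85 [-1.581  1.268]
90 [-1.712  1.253]
```

View pics/s2.png

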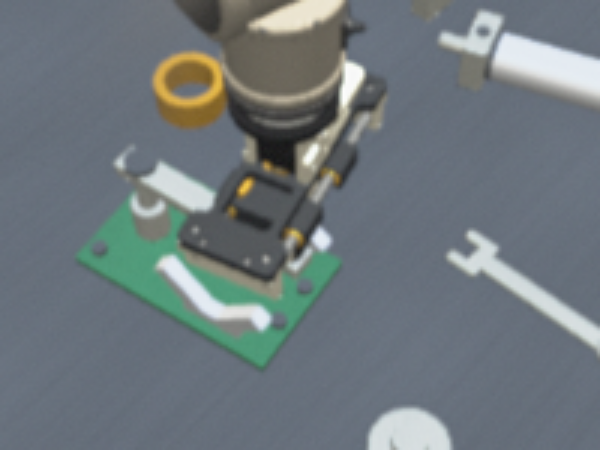

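The bar is up, with its rod showing at (148,190). Next I swing it along the arc, first 45°.

move_arm(motion=[[-0.026, 0.128, 0, 0, 0, 0], [-0.062, 0.254, 0, 0, 0, 0], [-0.11, 0.376, 0, 0, 0, 0], [-0.168, 0.493, 0, 0, 0, 0], [-0.236, 0.605, 0, 0, 0, 0], [-0.313, 0.711, 0, 0, 0, 0], [-0.4, 0.81, 0, 0, 0, 0], [-0.494, 0.9, 0, 0, 0, 0], [-0.596, 0.98, 0, 0, 0, 0], [-0.596, 0.98, 0, 0, 0, 0]])

```text
time: 6.58
tool_pos: [0.5696, -0.2154, 0.1182]
tool_rot: [3.139, -0.001, 0.255]
contact_force: [3.4, 0.5, -9.2]
opening: 0.0256
grip_force: 40.0
```

move_arm(motion=[[-0.109, 0.073, 0, 0, 0, 0], [-0.224, 0.136, 0, 0, 0, 0], [-0.344, 0.188, 0, 0, 0, 0], [-0.468, 0.23, 0, 0, 0, 0], [-0.595, 0.261, 0, 0, 0, 0], [-0.724, 0.281, 0, 0, 0, 0], [-0.855, 0.29, 0, 0, 0, 0], [-0.985, 0.287, 0, 0, 0, 0], [-0.985, 0.287, 0, 0, 0, 0]])

```text
time: 7.7
tool_pos: [0.4803, -0.2666, 0.1179]
tool_rot: [3.141, 0.001, 0.256]
contact_force: [0.6, 2.9, -9.6]
opening: 0.0255
grip_force: 40.0
```

move_arm(motion=[[0, 0, 0.05, 0, 0, 0], [0, 0, 0.1, 0, 0, 0], [0, 0, 0.15, 0, 0, 0], [0, 0, 0.2, 0, 0, 0], [0, 0, 0.25, 0, 0, 0], [0, 0, 0.3, 0, 0, 0], [0, 0, 0.34, 0, 0, 0], [0, 0, 0.36, 0, 0, 0], [0, 0, 0.36, 0, 0, 0]])

```text
time: 8.82
tool_pos: [0.4822, -0.2671, 0.0833]
tool_rot: [3.139, -0.002, 0.257]
contact_force: [-0.9, -1.2, 5.5]
opening: 0.0255
grip_force: 40.0
```

move_arm(motion=[[0, 0, 0, 0, 0, 0], [0, 0, 0, 0, 0, 0], [0, 0, 0, 0, 0, 0], [0, 0, 0, 0, 0, 0], [0, 0, -0.2, 0, 0, 0], [0, 0, -0.5, 0, 0, 0], [0, 0, -1, 0, 0, 0]], fingers=1)

```text
time: 9.7
tool_pos: [0.4804, -0.2656, 0.1813]
tool_rot: [-3.139, 0.003, 0.257]
contact_force: [1.9, -0.7, 0.4]
opening: 0.0895
grip_force: 0.0
```

move_arm(motion=[[0.25, -0.46, 0, 0, 0, -0.02], [0.53, -0.93, 0, 0, 0, -0.02]])

```text
time: 9.95
tool_pos: [0.5092, -0.1622, 0.1824]
tool_rot: [3.14, -0.001, 0.318]
contact_force: [0.5, -0.3, -0.4]
opening: 0.0919
grip_force: 0.0
```

```bash
python3 - <<'E'
from h import *
o=robot.observe(); t=o["tool_pos"]; y=o["tool_rot"][2]; print(o["time"],t,y,o["opening"])
T=np.array([[np.cos(y),np.sin(y)],[np.sin(y),-np.cos(y)]]); print("to cyl",T@(np.array([.6231,.2477])-t[:2])*10)
c=cam("top"); P=cloud(c); k=(np.hypot(P[...,0]-.482,P[...,1]+.267)<.04)&(P[...,2]>.105); print("knob",np.nanmean(P[k],0) if k.any() else None,k.sum())
E
```

```text
9.95 [ 0.50923502 -0.16224716  0.18239144] 0.3182270367211919 0.09185990596297233
to cyl [ 2.36413544 -3.53737954]
knob [ 0.48865619 -0.22854597  0.52041945] 1
```

move_arm(motion=[[0.3, -0.45, 0, 0, 0, 0], [0.59, -0.88, 0, 0, 0, 0]])

```text
time: 10.25
tool_pos: [0.5375, -0.0595, 0.1817]
tool_rot: [3.141, -0.0, 0.319]
contact_force: [1.0, 0.3, 0.1]
opening: 0.0918
grip_force: 0.0
```

move_arm(motion=[[0.3, -0.45, 0, 0, 0, 0], [0.59, -0.88, 0, 0, 0, 0]])

```text
time: 10.5
tool_pos: [0.566, 0.043, 0.1817]
tool_rot: [3.141, -0.0, 0.32]
contact_force: [0.6, -0.8, 0.7]
opening: 0.0918
grip_force: 0.0
```

move_arm(motion=[[0.3, -0.45, 0, 0, 0, 0], [0.59, -0.88, 0, 0, 0, 0]])

```text
time: 10.75
tool_pos: [0.5943, 0.1451, 0.1816]
tool_rot: [3.141, 0.0, 0.32]
contact_force: [-0.1, -0.5, -0.4]
opening: 0.0916
grip_force: 0.0
```

move_arm(motion=[[0.3, -0.45, 0, 0, 0, 0], [0.5, -0.8, 0, 0, 0, 0], [0.5, -0.8, 0, 0, 0, 0], [0.5, -0.8, 0, 0, 0, 0]])

```text
time: 11.25
tool_pos: [0.6161, 0.2345, 0.1812]
tool_rot: [3.141, 0.001, 0.32]
contact_force: [-0.5, -0.3, 0.8]
opening: 0.0917
grip_force: 0.0
```

```bash
python3 - <<'E'
from h import *
o=robot.observe(); t=o["tool_pos"]; y=o["tool_rot"][2]; print(o["time"],t,y,o["opening"])
T=np.array([[np.cos(y),np.sin(y)],[np.sin(y),-np.cos(y)]]); print("to cyl",T@(np.array([.6231,.2477])-t[:2])*10)
c=cam("top"); P=cloud(c); k=(np.hypot(P[...,0]-.48,P[...,1]+.267)<.05)&(P[...,2]>.105); print("knob",np.nanmean(P[k],0),np.nanmax(P[k][:,2]),k.sum())
c2=cam("scene"); h=np.vstack([c["image"][60:260,60:360],c2["image"][60:260,170:470]]); cv2.imwrite("pics/c3.png",cv2.resize(cv2.cvtColor(h,cv2.COLOR_RGB2BGR),None,fx=1.5,fy=1.5))
E
```

```text
11.25 [0.6161307  0.23452385 0.18124933] 0.31981510157701654 0.09173741381389075
to cyl [ 0.10758379 -0.10316944]
knob [ 0.48248048 -0.2637639   0.12197963] 0.12811438339478298 115
```

View pics/c3.png

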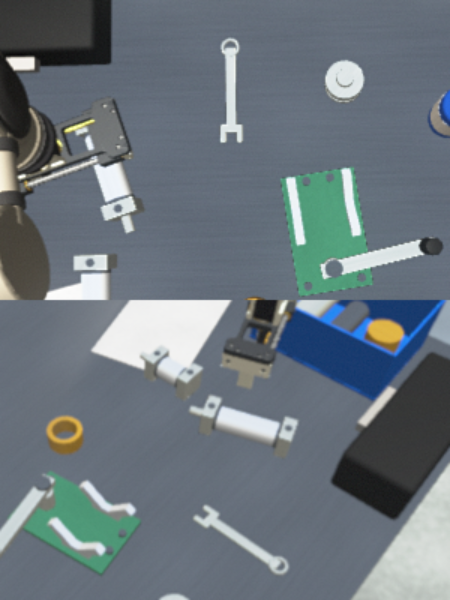

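```bash
python3 - <<'E'
from h import *
c=dict(np.load("top0.npz")); print(plane(c,[[133,103],[60,106],[40,110]],.09), plane(c,[[60,108],[85,108],[43,110]],.05))
P=cloud(c); print(P[[95,100,106,106,115,180],[120,120,60,85,38,38]])
E
```

```text
[[0.77690555 0.22601551 0.09      ]
 [0.77475734 0.40095139 0.09      ]
 [0.76653082 0.44918672 0.09      ]] [[0.78178907 0.42227993 0.05      ]
 [0.77995567 0.35944049 0.05      ]
 [0.77801268 0.46513048 0.05      ]]
[[0.8039964  0.26499707 0.06874073]
 [0.80247204 0.27789464 0.03424225]
 [0.78301846 0.41558404 0.06262856]
 [0.78641584 0.3617052  0.04523022]
 [0.77918465 0.5060683  0.00203211]
 [0.606661   0.49126264 0.02339694]]
```

move_arm(motion=[[0.11, -0.1, 0.3, 0, 0, 0], [0.11, -0.1, 0.6, 0, 0, 0], [0.11, -0.1, 0.8, 0, 0, 0], [0.11, -0.1, 0.8, 0, 0, 0]])

```text
time: 11.85
tool_pos: [0.6228, 0.2465, 0.1002]
tool_rot: [-3.142, 0.004, 0.318]
contact_force: [-0.0, -0.6, 0.2]
opening: 0.0918
grip_force: 0.0
```

move_arm(motion=[[0, 0, 0.3, 0, 0, 0], [0, 0, 0.6, 0, 0, 0], [0, 0, 0.8, 0, 0, 0], [0, 0, 0.9, 0, 0, 0], [0, 0, 0.9, 0, 0, 0]])

```text
time: 12.48
tool_pos: [0.6238, 0.2479, 0.0118]
tool_rot: [3.141, 0.0, 0.319]
contact_force: [0.3, -0.4, 0.4]
opening: 0.0917
grip_force: 0.0
```

move_arm(motion=[[0, 0, 0, 0, 0, 0], [0, 0, 0, 0, 0, 0], [0, 0, 0, 0, 0, 0], [0, 0, 0, 0, 0, 0], [0, 0, 0, 0, 0, 0], [0, 0, 0, 0, 0, 0], [0, 0, 0, 0, 0, 0], [0, 0, 0, 0, 0, 0]], fingers=-1, newtons=45)

```text
time: 13.48
tool_pos: [0.6238, 0.2479, 0.0118]
tool_rot: [3.141, -0.0, 0.32]
contact_force: [0.2, -1.7, 0.6]
opening: 0.0452
grip_force: 45.0
```

move_arm(motion=[[0, 0, -0.1, 0, 0, 0], [0, 0, -0.25, 0, 0, 0], [0, 0, -0.45, 0, 0, 0], [0, 0, -0.7, 0, 0, 0], [0, 0, -0.95, 0, 0, 0], [0, 0, -1, 0, 0, 0]])

```text
time: 14.22
tool_pos: [0.6247, 0.2485, 0.1142]
tool_rot: [3.141, -0.004, 0.32]
contact_force: [0.2, 0.5, -6.8]
opening: 0.0451
grip_force: 45.0
```

```bash
cat > seat.py <<'E'
from h import *
a=np.radians(7.9); R=np.array([[np.cos(a),-np.sin(a)],[np.sin(a),np.cos(a)]]); S=np.array([.5496,-.1054])
o=robot.observe(); print(np.round(o["tool_pos"],4),o["tool_rot"],o["opening"],o["grip_force"],o["contact_force"])
for nm in("top","scene"):
    c=cam(nm); np.savez(nm+"1.npz",**c); P=cloud(c); hsv=cv2.cvtColor(c["image"],cv2.COLOR_RGB2HSV)
    q=(P[...,:2]-S)@R; Z=P[...,2]; cen=[]
    for sg in(-1,1):
        m=(abs(q[...,0])<.08)&(abs(q[...,1]*sg-.045)<.022)&(Z>.018)&(Z<.068)&(hsv[...,1]<80)
        d=q[m]; uv=np.argwhere(m)[:,::-1]; r=cv2.minAreaRect(d.astype(np.float32)); cen.append(r[0]); print(nm,sg,np.round(r[0],4),np.round(r[1],4),r[2])
    L=np.array(cen); print(" centre",L.mean(0),"world",S+R@L.mean(0))
    g=(hsv[...,0]>60)&(hsv[...,0]<90)&(hsv[...,1]>90)&(abs(q[...,0])<.16)&(abs(q[...,1])<.1)&(Z<.03)
    r=cv2.minAreaRect(plane(c,np.argwhere(g)[:,::-1],.010)[:,:2].astype(np.float32)); print(" plate",r, ((np.array(r[0])-S)@R))
    V=(Z>.058)&(Z<.066)&(abs(q[...,0])<.07)&(abs(q[...,1])<.06); print(" tips", [np.round(np.median(q[V&(np.sign(q[...,0])==i)&(np.sign(q[...,1])==j)],0),4) for i in(-1,1) for j in(-1,1)])
E
python3 seat.py
```

```text
[0.6247 0.2485 0.1142] [ 3.14145435 -0.00417735  0.31975921] 0.04513644279362439 44.99804377555847 [ 0.19015337  0.5444032  -6.84115269]
top -1 [-0.0008 -0.0445] [0.0143 0.1084] 89.98639678955078
top 1 [-0.0006  0.0443] [0.0262 0.1069] 82.82686614990234
 centre [-0.00070308 -0.00010067] world [ 0.54891743 -0.10559635]
 plate ((0.5090649724006653, -0.11042022705078125), (0.19870874285697937, 0.12364402413368225), 7.9332475662231445) [-0.04084033  0.00059874]
 tips [array([-0.0433, -0.0426]), array([-0.0437,  0.0466]), array([ 0.0422, -0.0448]), array([0.0425, 0.0449])]
scene -1 [ 0.0001 -0.0417] [0.1091 0.0284] 4.277806282043457
scene 1 [0.0003 0.045 ] [0.0292 0.108 ] 81.71212005615234
 centre [0.00020818 0.00164299] world [ 0.54958038 -0.10374399]
 plate ((0.5123886466026306, -0.11209161579608917), (0.1996779888868332, 0.12496111541986465), 7.813156604766846) [-0.03777792 -0.00151361]
 tips [array([-0.0417, -0.046 ]), array([-0.0414,  0.0451]), array([ 0.0446, -0.0453]), array([0.0446, 0.0444])]
```

move_arm(motion=[[-0.05, 0.1, -0.2, 0, 0, -0.05], [-0.12, 0.2, -0.4, 0, 0, -0.105], [-0.2, 0.35, -0.4, 0, 0, -0.16], [-0.3, 0.5, -0.4, 0, 0, -0.215], [-0.38, 0.65, -0.4, 0, 0, -0.27], [-0.46, 0.8, -0.4, 0, 0, -0.325], [-0.54, 0.9, -0.4, 0, 0, -0.38], [-0.6, 1, -0.4, 0, 0, -0.43], [-0.6, 1, -0.4, 0, 0, -0.442], [-0.6, 1, -0.4, 0, 0, -0.442]])

```text
time: 15.58
tool_pos: [0.5974, 0.1341, 0.1504]
tool_rot: [-3.139, -0.0, 1.707]
contact_force: [0.5, 0.9, -6.6]
opening: 0.0449
grip_force: 45.0
```

```bash
cat > to.py <<'E'
from h import *
import sys
o=robot.observe(); t=o["tool_pos"]; y=o["tool_rot"][2]; print(o["time"],np.round(t,4),o["tool_rot"],o["opening"],o["grip_force"],o["contact_force"])
T=np.array([[np.cos(y),np.sin(y)],[np.sin(y),-np.cos(y)]]); g=np.array(list(map(float,sys.argv[1:3]))); print("tool units",np.round(T@(g-t[:2])*10,3))
E
python3 to.py .5495 -.105
```

```text
15.575 [0.5974 0.1341 0.1504] [-3.13906376e+00 -1.19702147e-04  1.70747682e+00] 0.04492612481275278 44.99728739261627 [ 0.50803101  0.94906143 -6.6173956 ]
tool units [-2.303 -0.8  ]
```

move_arm(motion=[[-0.25, -0.09, 0, 0, 0, 0], [-0.55, -0.19, 0, 0, 0, 0], [-0.85, -0.3, 0, 0, 0, 0]])

```text
time: 15.95
tool_pos: [0.5795, 0.0454, 0.1509]
tool_rot: [-3.14, -0.0, 1.708]
contact_force: [0.1, -0.6, -7.6]
opening: 0.0451
grip_force: 45.0
```

move_arm(motion=[[-0.3, -0.1, 0, 0, 0, 0], [-0.6, -0.2, 0, 0, 0, 0], [-0.85, -0.3, 0, 0, 0, 0]])

```text
time: 16.32
tool_pos: [0.5615, -0.0433, 0.1511]
tool_rot: [-3.141, -0.0, 1.707]
contact_force: [0.3, 0.1, -7.6]
opening: 0.045
grip_force: 45.0
```

move_arm(motion=[[-0.25, -0.08, 0, 0, 0, 0], [-0.45, -0.15, 0, 0, 0, 0], [-0.6, -0.2, 0, 0, 0, 0], [-0.6, -0.2, 0, 0, 0, 0], [-0.6, -0.2, 0, 0, 0, 0], [-0.6, -0.2, 0, 0, 0, 0]])

```text
time: 17.08
tool_pos: [0.5505, -0.1037, 0.1517]
tool_rot: [-3.142, -0.0, 1.709]
contact_force: [-0.1, 0.6, -8.1]
opening: 0.045
grip_force: 45.0
```

```bash
python3 to.py .5495 -.105; python3 - <<'E'
from h import *
c2=cam("scene"); c=cam("top"); P=cloud(c); hsv=cv2.cvtColor(c["image"],cv2.COLOR_RGB2HSV)
h=np.hstack([c["image"][130:290,200:400],c2["image"][100:260,130:330]]); cv2.imwrite("pics/c4.png",cv2.resize(cv2.cvtColor(h,cv2.COLOR_RGB2BGR),None,fx=2,fy=2))
E
```

```text
17.075 [ 0.5505 -0.1037  0.1517] [-3.14158014e+00 -1.65875669e-04  1.70907588e+00] 0.04497254711641562 44.997798800468445 [-0.05473313  0.58380813 -8.14880344]
tool units [-0.011 -0.012]
```

View pics/c4.png

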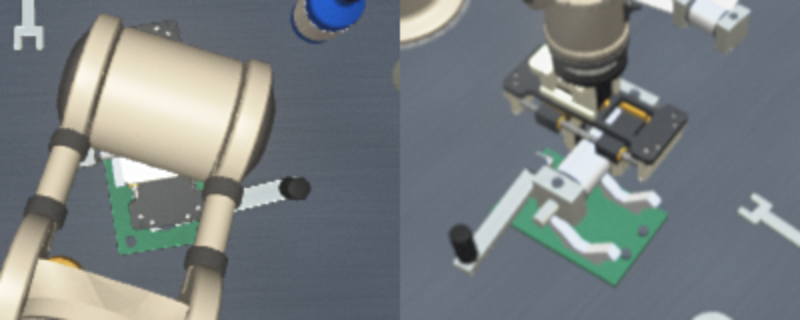

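The cylinder is over the cradle with its stub toward the knob side. The near head's top port is at scene pixel (209,191). I'll check the along-tube offset before lowering.

```bash
python3 - <<'E'
from h import *
a=np.radians(7.9); R=np.array([[np.cos(a),-np.sin(a)],[np.sin(a),np.cos(a)]]); S=np.array([.5495,-.105])
c=cam("scene"); P=cloud(c); q=(P[...,:2]-S)@R; Z=P[...,2]
m=(Z>.186)&(Z<.202)&(abs(q[...,0])<.05)&(q[...,1]<-.05)&(q[...,1]>-.12)
print("head top",np.percentile(q[m],[2,50,98],axis=0).round(4),np.median(Z[m]),m.sum())
print(((plane(c,[[209,191]],.194)[:,:2]-S)@R).round(4))
m=(abs(q[...,0])<.04)&(q[...,1]<-.09)&(q[...,1]>-.2)&(Z>.13); print("stub end y",np.percentile(q[m][:,1],[1,5]),m.sum())
E
```

```text
head top [[-0.0242 -0.0833]
 [ 0.0033 -0.0723]
 [ 0.028  -0.0514]] 0.1936764133266342 311
[[ 0.0022 -0.0703]]
stub end y [-0.11155454 -0.11113527] 82
```

move_arm(motion=[[-0.01, -0.01, 0.25, 0, 0, 0], [-0.01, -0.01, 0.5, 0, 0, 0], [-0.01, -0.01, 0.7, 0, 0, 0], [-0.01, -0.01, 0.8, 0, 0, 0], [-0.01, -0.01, 0.8, 0, 0, 0], [-0.01, -0.01, 0.8, 0, 0, 0]])

```text
time: 17.98
tool_pos: [0.5502, -0.1058, 0.0726]
tool_rot: [3.14, 0.001, 1.708]
contact_force: [0.0, -0.1, -7.0]
opening: 0.0451
grip_force: 45.0
```

move_arm(motion=[[0, 0.01, 0.08, 0, 0, 0], [0, 0.01, 0.16, 0, 0, 0], [0, 0.01, 0.24, 0, 0, 0], [0, 0.01, 0.3, 0, 0, 0], [0, 0.01, 0.35, 0, 0, 0], [0, 0.01, 0.35, 0, 0, 0]])

```text
time: 18.73
tool_pos: [0.5503, -0.1055, 0.0362]
tool_rot: [-3.141, -0.0, 1.708]
contact_force: [-0.4, 0.1, -7.4]
opening: 0.045
grip_force: 45.0
```

move_arm(motion=[[0, -0.01, 0.01, 0, 0, 0], [0, -0.01, 0.02, 0, 0, 0], [0, -0.01, 0.02, 0, 0, 0], [0, -0.01, 0.02, 0, 0, 0]])

```text
time: 19.23
tool_pos: [0.5501, -0.1058, 0.0352]
tool_rot: [3.14, 0.001, 1.708]
contact_force: [1.8, -0.1, -4.4]
opening: 0.0453
grip_force: 45.0
```

move_arm(motion=[[0, 0.01, 0, 0, 0, 0], [0, 0.01, 0.01, 0, 0, 0], [0, 0.01, 0.02, 0, 0, 0], [0, 0.01, 0.02, 0, 0, 0]])

```text
time: 19.73
tool_pos: [0.5507, -0.1056, 0.0345]
tool_rot: [3.141, 0.001, 1.709]
contact_force: [-3.9, 1.0, 12.1]
opening: 0.0447
grip_force: 45.0
```

move_arm(motion=[[0, 0, 0, 0, 0, 0], [0, 0, 0, 0, 0, 0], [0, 0, 0, 0, 0, 0], [0, 0, 0, 0, 0, 0], [0, 0, 0, 0, 0, 0], [0, 0, 0, 0, 0, 0]], fingers=0.6)

```text
time: 20.48
tool_pos: [0.5505, -0.1055, 0.0326]
tool_rot: [-3.141, 0.0, 1.708]
contact_force: [0.2, 0.9, 0.9]
opening: 0.0733
grip_force: 0.0
```

move_arm(motion=[[0, 0, -0.1, 0, 0, 0], [0, 0, -0.3, 0, 0, 0], [0, 0, -0.6, 0, 0, 0], [0, 0, -1, 0, 0, 0]])

```text
time: 20.98
tool_pos: [0.5501, -0.1053, 0.1337]
tool_rot: [-3.14, -0.0, 1.708]
contact_force: [0.7, -0.4, 0.2]
opening: 0.0735
grip_force: 0.0
```

move_arm(motion=[[-0.3, -0.2, -0.2, 0, 0, 0], [-0.6, -0.4, -0.3, 0, 0, 0], [-0.9, -0.5, -0.4, 0, 0, 0], [-0.9, -0.5, -0.4, 0, 0, 0]], fingers=1)

```text
time: 21.48
tool_pos: [0.5134, -0.2036, 0.1743]
tool_rot: [3.139, 0.002, 1.705]
contact_force: [-0.2, -0.6, 0.9]
opening: 0.0918
grip_force: 0.0
```

```bash
python3 to.py .4808 -.2656; cat > chk.py <<'E'
from h import *
import sys
a=np.radians(7.9); R=np.array([[np.cos(a),-np.sin(a)],[np.sin(a),np.cos(a)]]); S=np.array([.5495,-.105])
ims=[]
for nm in("top","scene"):
    c=cam(nm); P=cloud(c); q=(P[...,:2]-S)@R; Z=P[...,2]; ims.append(c["image"][130:290,200:400] if nm=="top" else c["image"][100:260,130:330])
    for s in(-1,1):
        m=(Z>.071)&(Z<.084)&(abs(q[...,0])<.04)&(abs(q[...,1]*s-.074)<.02); print(nm,"head",s,np.percentile(q[m],[2,50,98],axis=0).round(4).tolist() if m.any() else 0,np.median(Z[m]) if m.any() else 0,m.sum())
    m=(Z>.066)&(Z<.080)&(abs(q[...,0])<.02)&(abs(q[...,1])<.03); print(nm,"tube top",np.median(q[m],0) if m.any() else 0,np.percentile(Z[m],90) if m.any() else 0)
    k=(np.hypot(P[...,0]-.481,P[...,1]+.266)<.05)&(Z>.105)&(Z<.14); print(nm,"knob",np.nanmean(P[k],0),k.sum())
cv2.imwrite(sys.argv[1],cv2.resize(cv2.cvtColor(np.hstack(ims),cv2.COLOR_RGB2BGR),None,fx=2,fy=2))
E
python3 chk.py pics/c5.png
```

```text
21.475 [ 0.5134 -0.2036  0.1743] [3.13942642e+00 2.06166982e-03 1.70526763e+00] 0.09177343806577754 0.0 [-0.19458903 -0.55600484  0.85460282]
tool units [-0.571 -0.406]
top head -1 [[-0.0242, -0.0758], [0.0025, -0.0654], [0.0249, -0.0547]] 0.07689353936608456 152
top head 1 [[-0.0263, 0.0555], [-0.0009, 0.0734], [0.0245, 0.0869]] 0.07689424408143908 273
top tube top [-0.00127141  0.00041985] 0.0742115893076133
top knob [nan nan nan] 0
scene head -1 [[-0.0239, -0.0852], [0.0031, -0.073], [0.0279, -0.056]] 0.07749307315482784 238
scene head 1 [[-0.0236, 0.0558], [0.0027, 0.0714], [0.0273, 0.086]] 0.0772507338901175 205
scene tube top [ 0.00354911 -0.00133199] 0.07426200385338118
scene knob [ 0.48796508 -0.26706715  0.11982267] 130chk.py:10: RuntimeWarning: Mean of empty slice
  k=(np.hypot(P[...,0]-.481,P[...,1]+.266)<.05)&(Z>.105)&(Z<.14); print(nm,"knob",np.nanmean(P[k],0),k.sum())
```

View pics/c5.png

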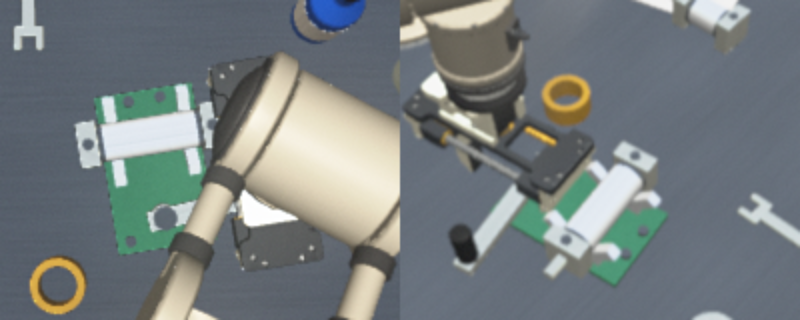

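Seated: both head tops are at z=.077 and the cylinder is centred. The knob stands at (462,245) in the scene half, where I left it. Now I go back to it.

move_arm(motion=[[-0.3, -0.2, 0, 0, 0, 0], [-0.58, -0.4, 0, 0, 0, 0], [-0.58, -0.4, 0, 0, 0, 0], [-0.58, -0.4, 0.3, 0, 0, 0], [-0.58, -0.4, 0.35, 0, 0, 0], [-0.58, -0.4, 0.35, 0, 0, 0]])

```text
time: 22.32
tool_pos: [0.482, -0.2635, 0.1377]
tool_rot: [-3.141, -0.001, 1.709]
contact_force: [-0.6, -0.3, -0.7]
opening: 0.0917
grip_force: 0.0
```

```bash
python3 to.py .4815 -.2665; python3 - <<'E'
from h import *
c=cam("scene"); im=c["image"][140:260,120:280]; t=robot.observe(); p=t["tool_pos"]
cv2.imwrite("pics/s6.png",cv2.resize(cv2.cvtColor(im,cv2.COLOR_RGB2BGR),None,fx=3,fy=3))
P=cloud(c); hsv=cv2.cvtColor(c["image"],cv2.COLOR_RGB2HSV)
print((proj(c,[p,[.4815,-.2665,.123]])-[120,140])*3)
E
```

```text
22.325 [ 0.482  -0.2635  0.1377] [-3.14111540e+00 -6.72651442e-04  1.70940730e+00] 0.0917012358599205 0.0 [-0.59431829 -0.32611134 -0.70225242]
tool units [-0.029 -0.009]
[[113.56924138 213.87737409]
 [114.30682462 226.30182624]]
```

View pics/s6.png

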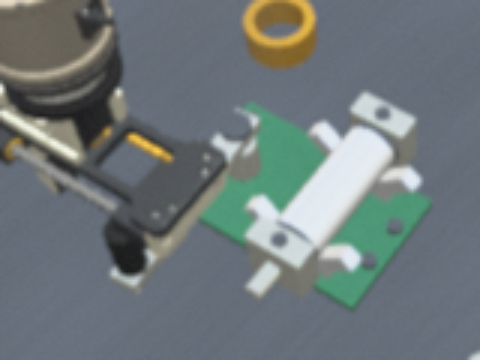

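The knob at (125,240) lies between the fingers, with the same small offset as before. I'll lower the arm and grip.

move_arm(motion=[[-0.03, 0, 0.2, 0, 0, 0], [-0.03, 0, 0.4, 0, 0, 0], [-0.03, 0, 0.55, 0, 0, 0], [-0.03, 0, 0.55, 0, 0, 0]])

```text
time: 22.88
tool_pos: [0.4819, -0.267, 0.0822]
tool_rot: [-3.141, -0.001, 1.708]
contact_force: [-0.9, 0.2, -0.1]
opening: 0.092
grip_force: 0.0
```

move_arm(motion=[[0, 0, 0, 0, 0, 0], [0, 0, 0, 0, 0, 0], [0, 0, 0, 0, 0, 0], [0, 0, 0, 0, 0, 0], [0, 0, 0, 0, 0, 0], [0, 0, 0, 0, 0, 0], [0, 0, 0, 0, 0, 0], [0, 0, 0, 0, 0, 0], [0, 0, 0, 0, 0, 0], [0, 0, 0, 0, 0, 0]], fingers=-1, newtons=40)

```text
time: 24.12
tool_pos: [0.4821, -0.2674, 0.0827]
tool_rot: [3.141, 0.0, 1.708]
contact_force: [0.2, -0.1, -0.2]
opening: 0.0253
grip_force: 40.0
```

Gripped. I lift it 45 mm and work out the arc back.

move_arm(motion=[[0, 0, -0.04, 0, 0, 0], [0, 0, -0.1, 0, 0, 0], [0, 0, -0.17, 0, 0, 0], [0, 0, -0.24, 0, 0, 0], [0, 0, -0.31, 0, 0, 0], [0, 0, -0.38, 0, 0, 0], [0, 0, -0.44, 0, 0, 0], [0, 0, -0.44, 0, 0, 0], [0, 0, -0.44, 0, 0, 0]])

```text
time: 25.25
tool_pos: [0.4819, -0.2669, 0.1271]
tool_rot: [-3.141, -0.001, 1.708]
contact_force: [-0.9, 5.3, -8.5]
opening: 0.0255
grip_force: 40.0
```

```bash
python3 to.py .6005 -.101; python3 - <<'E'
from h import *
o=robot.observe(); p=np.array([.4515,-.119]); t=o["tool_pos"][:2]; y=o["tool_rot"][2]
T=np.array([[np.cos(y),np.sin(y)],[np.sin(y),-np.cos(y)]]); r=t-p; y0=np.degrees(np.arctan2(r[1],r[0])); print("radius",np.hypot(*r),"yaw",y0)
r=r*.15/np.hypot(*r); prev=np.zeros(2)
f=lambda g:T@((lambda a:np.array([[np.cos(a),-np.sin(a)],[np.sin(a),np.cos(a)]]))(np.radians(g))@r-r)*10
E=6.5-y0
for a,b in((0,45),(45,E)):
    print([np.round(f(g)-f(a),3).tolist() for g in np.linspace(a,b,10)[1:]])
E
```

```text
25.25 [ 0.4819 -0.2669  0.1271] [-3.14137690e+00 -6.82307817e-04  1.70834628e+00] 0.025502606401580714 39.997599720954895 [-0.93963944  5.33134247 -8.52795778]
tool units [1.481 1.402]
radius 0.15102858201917885 yaw -78.39138283799856
[[0.014, 0.13], [0.04, 0.258], [0.076, 0.384], [0.124, 0.506], [0.181, 0.623], [0.249, 0.735], [0.327, 0.841], [0.413, 0.939], [0.507, 1.03]]
[[0.09, 0.073], [0.186, 0.139], [0.286, 0.197], [0.39, 0.248], [0.498, 0.29], [0.609, 0.324], [0.723, 0.349], [0.838, 0.365], [0.953, 0.372]]
```

move_arm(motion=[[0.014, 0.13, 0, 0, 0, 0], [0.04, 0.258, 0, 0, 0, 0], [0.076, 0.384, 0, 0, 0, 0], [0.124, 0.506, 0, 0, 0, 0], [0.181, 0.623, 0, 0, 0, 0], [0.249, 0.735, 0, 0, 0, 0], [0.327, 0.841, 0, 0, 0, 0], [0.413, 0.939, 0, 0, 0, 0], [0.413, 0.939, 0, 0, 0, 0]])

```text
time: 26.38
tool_pos: [0.5714, -0.2138, 0.1271]
tool_rot: [3.139, 0.002, 1.709]
contact_force: [1.9, -5.0, -8.7]
opening: 0.0252
grip_force: 40.0
```

move_arm(motion=[[0.094, 0.091, 0, 0, 0, 0], [0.184, 0.164, 0, 0, 0, 0], [0.28, 0.23, 0, 0, 0, 0], [0.38, 0.288, 0, 0, 0, 0], [0.484, 0.339, 0, 0, 0, 0], [0.592, 0.381, 0, 0, 0, 0], [0.703, 0.415, 0, 0, 0, 0], [0.817, 0.44, 0, 0, 0, 0], [0.932, 0.456, 0, 0, 0, 0], [0.932, 0.456, 0, 0, 0, 0]])

```text
time: 27.62
tool_pos: [0.601, -0.1134, 0.1263]
tool_rot: [-3.14, -0.002, 1.709]
contact_force: [-3.8, -1.0, -11.2]
opening: 0.0252
grip_force: 39.9
```

```bash
python3 to.py .6005 -.101
```

```text
27.625 [ 0.601  -0.1134  0.1263] [-3.13961094e+00 -1.78762223e-03  1.70879684e+00] 0.0252473931776714 39.927953481674194 [ -3.80516538  -1.00697532 -11.17097068]
tool units [0.123 0.012]
```

move_arm(motion=[[0.05, 0, 0, 0, 0, 0], [0.1, 0.005, 0, 0, 0, 0], [0.1, 0.005, 0.04, 0, 0, 0], [0.1, 0.005, 0.08, 0, 0, 0], [0.1, 0.005, 0.12, 0, 0, 0], [0.1, 0.005, 0.16, 0, 0, 0], [0.1, 0.005, 0.19, 0, 0, 0], [0.1, 0.005, 0.21, 0, 0, 0], [0.1, 0.005, 0.21, 0, 0, 0]])

```text
time: 28.75
tool_pos: [0.6006, -0.1052, 0.1068]
tool_rot: [-3.141, 0.0, 1.708]
contact_force: [-6.5, -2.6, -1.0]
opening: 0.0257
grip_force: 40.0
```

move_arm(motion=[[0, 0, 0.01, 0, 0, 0], [0, 0, 0.01, 0, 0, 0], [0, 0, 0.01, 0, 0, 0]])

```text
time: 29.12
tool_pos: [0.6007, -0.1052, 0.1067]
tool_rot: [3.141, 0.0, 1.708]
contact_force: [-7.4, -1.2, 3.5]
opening: 0.0255
grip_force: 40.0
```

move_arm(motion=[[0, 0, 0.01, 0, 0, 0], [0, 0, 0.01, 0, 0, 0], [0, 0, 0.01, 0, 0, 0]])

```text
time: 29.5
tool_pos: [0.6009, -0.1053, 0.1065]
tool_rot: [3.14, 0.001, 1.708]
contact_force: [-9.1, -0.7, 8.6]
opening: 0.0253
grip_force: 40.0
```

```bash
python3 to.py .6005 -.101; python3 - <<'E'
from h import *
c=cam("scene"); cv2.imwrite("pics/s7.png",cv2.resize(cv2.cvtColor(c["image"][140:260,170:330],cv2.COLOR_RGB2BGR),None,fx=4,fy=4))
P=cloud(c); q=P[...,:2]-[.4515,-.119]; Z=P[...,2]
m=(np.hypot(q[...,0],q[...,1])<.03)&(Z>.07)&(Z<.13); print("bar at post z pct",np.percentile(Z[m],[10,50,90]),m.sum())
E
```

```text
29.5 [ 0.6009 -0.1053  0.1065] [3.14044075e+00 7.90552069e-04 1.70763015e+00] 0.025297812181134808 39.999287724494934 [-9.09240888 -0.6813706   8.55017626]
tool units [0.043 0.002]
bar at post z pct [0.08141241 0.09115544 0.09635879] 187
```

View pics/s7.png

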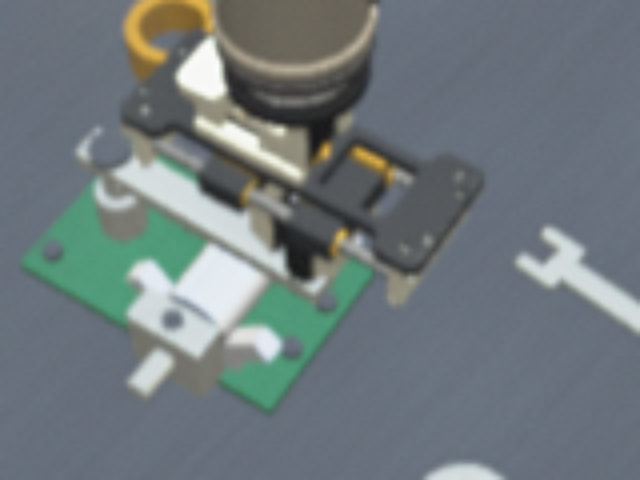

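The bar lies across the tube, resting on it: the post cap has risen by .021 m. I let go and withdraw.

move_arm(motion=[[0, 0, 0, 0, 0, 0], [0, 0, 0, 0, 0, 0], [0, 0, 0, 0, 0, 0], [0, 0, 0, 0, 0, 0], [0, 0, 0, 0, 0, 0], [0, 0, 0, 0, 0, 0], [0, 0, -0.2, 0, 0, 0], [0, 0, -0.5, 0, 0, 0], [0, 0, -0.9, 0, 0, 0], [0, 0, -0.9, 0, 0, 0]], fingers=0.8)

```text
time: 30.8
tool_pos: [0.6027, -0.1056, 0.1973]
tool_rot: [3.135, 0.003, 1.708]
contact_force: [0.0, -0.2, 0.1]
opening: 0.0827
grip_force: 0.0
```

move_arm(motion=[[-0.4, 0, 0, 0, 0, 0], [-0.9, 0, 0, 0, 0, 0], [-0.9, 0, 0, 0, 0, 0]])

```text
time: 31.18
tool_pos: [0.6128, -0.1975, 0.1921]
tool_rot: [-3.14, -0.0, 1.704]
contact_force: [0.1, -0.6, 0.8]
opening: 0.0827
grip_force: 0.0
```

move_arm(motion=[[-0.4, 0, 0, 0, 0, 0], [-0.9, 0, 0, 0, 0, 0], [-0.9, 0, 0, 0, 0, 0], [-0.9, 0, 0, 0, 0, 0]])

```text
time: 31.68
tool_pos: [0.6253, -0.2822, 0.1928]
tool_rot: [-3.14, -0.002, 1.708]
contact_force: [-0.9, 0.8, -0.2]
opening: 0.0826
grip_force: 0.0
```

```bash
python3 to.py .6 -.1; python3 - <<'E'
from h import *
a=np.radians(7.9); R=np.array([[np.cos(a),-np.sin(a)],[np.sin(a),np.cos(a)]]); S=np.array([.5495,-.105]); ims=[]
for nm in("top","scene"):
    c=cam(nm); P=cloud(c); q=(P[...,:2]-S)@R; Z=P[...,2]; ims.append(c["image"][130:290,200:400] if nm=="top" else c["image"][100:260,130:330])
    k=(np.hypot(q[...,0]-.05,q[...,1])<.04)&(Z>.125)&(Z<.16); print(nm,"knob",np.mean(q[k],0),np.median(Z[k]),k.sum())
    m=(np.hypot(q[...,0]+.1,q[...,1])<.03)&(Z>.07)&(Z<.13); print(" post z",np.percentile(Z[m],[50,90]))
    for s in(-1,1):
        m=(Z>.071)&(Z<.084)&(abs(q[...,0])<.04)&(abs(q[...,1]*s-.074)<.02); print(" head",s,np.percentile(q[m],[2,50,98],axis=0).round(4).tolist(),np.median(Z[m]))
cv2.imwrite("pics/c8.png",cv2.resize(cv2.cvtColor(np.hstack(ims),cv2.COLOR_RGB2BGR),None,fx=2,fy=2))
E
```

```text
31.675 [ 0.6253 -0.2822  0.1928] [-3.14037735e+00 -1.74093471e-03  1.70842573e+00] 0.08261727948059477 0.0 [-0.87522957  0.84464008 -0.15449148]
tool units [ 1.839e+00 -1.000e-03]
top knob [ 0.04843114 -0.0041129 ] 0.1430432234675063 115
 post z [0.09135088 0.09611228]
 head -1 [[-0.0264, -0.0837], [-0.0005, -0.0707], [0.0249, -0.0552]] 0.0769542307081833
 head 1 [[-0.0264, 0.0553], [-0.0005, 0.0734], [0.0247, 0.0868]] 0.07708613596903652
scene knob [ 0.05319821 -0.00782575] 0.14230669944477276 128
 post z [0.08889121 0.09005228]
 head -1 [[-0.0221, -0.0851], [-0.0056, -0.0836], [0.0074, -0.0544]] 0.07575926014987133
 head 1 [[-0.0234, 0.0548], [0.0031, 0.0717], [0.0279, 0.0856]] 0.07707367673824683
```

View pics/c8.png

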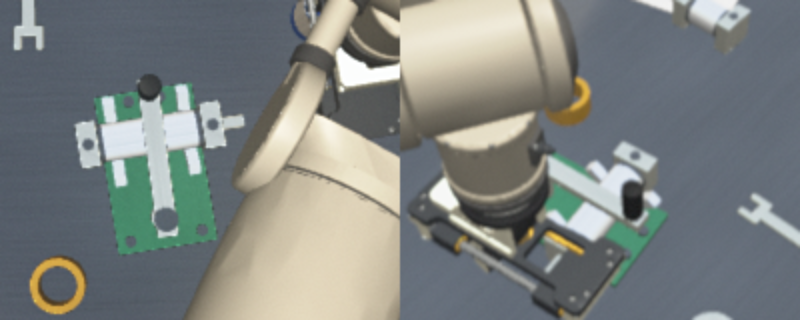

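The final view shows the bar square across the tube with the knob at (150,87). The knob top is at z=.143, so the lift is about .020. Both heads sit outside the supports and the gripper is clear, so I hand in.

```bash
python3 -c "
from cell import robot
print(robot.hand_in())"
```

```text
the job is handed in; nothing more can be done
None
```

The long cylinder lies seated in both V supports with the clamp bar square across its tube and resting on it (lift about 0.020 m); I handed the job in at about 32 s, and no verdict came back.

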